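# Clip the approved pumpkin ornaments onto the display's snap hooks and put the rejects away

### The job

Check in the pumpkin ornaments lying on the shop counter by their tags. Clip every green-tagged one onto the display plank, one to a snap hook: push its eye in through the sprung gate so that the hook's nose stands in the eye, and leave it lying flat on the plank with the gate snapped shut; put every red-tagged one in the returns drawer and leave the drawer fully shut, without disturbing the mug and the candle.

Things in the scene. Friction and masses are not known exactly. Their poses are not given: they have to be found in the camera images.
- green_1_mid (a point): White-glazed wooden pumpkin ornament (three lobes), light wood stem, with a GREEN round tag (21 mm) on both flat faces; about 120 g. It lies flat: body 60 mm long (x), 50 mm wide (y), 30 mm thick (z). This point is the body's centre, 15 mm above its underside. Own x points along the stem to the steel eye. The long sides (y = +-25 mm) are flat, good to grip. None if absent.
- green_1_eye (a point): Centre of the steel eye of the GREEN-tagged ornament green_1: a closed round ring lying in the ornament's own plane, hole 28 mm across, 6 mm round wire, 40 mm outside, its centre 55 mm from the body's centre along own x and at the same height (15 mm above the ornament's underside). The ring's far edge is 75 mm from the body's centre. None if absent.
- green_2_mid (a point): White-glazed wooden pumpkin ornament (three lobes), light wood stem, with a GREEN round tag (21 mm) on both flat faces; about 120 g. It lies flat: body 60 mm long (x), 50 mm wide (y), 30 mm thick (z). This point is the body's centre, 15 mm above its underside. Own x points along the stem to the steel eye. The long sides (y = +-25 mm) are flat, good to grip. None if absent.
- green_2_eye (a point): Centre of the steel eye of the GREEN-tagged ornament green_2: a closed round ring lying in the ornament's own plane, hole 28 mm across, 6 mm round wire, 40 mm outside, its centre 55 mm from the body's centre along own x and at the same height (15 mm above the ornament's underside). The ring's far edge is 75 mm from the body's centre. None if absent.
- green_3_mid (a point): White-glazed wooden pumpkin ornament (three lobes), light wood stem, with a GREEN round tag (21 mm) on both flat faces; about 120 g. It lies flat: body 60 mm long (x), 50 mm wide (y), 30 mm thick (z). This point is the body's centre, 15 mm above its underside. Own x points along the stem to the steel eye. The long sides (y = +-25 mm) are flat, good to grip. None if absent.
- green_3_eye (a point): Centre of the steel eye of the GREEN-tagged ornament green_3: a closed round ring lying in the ornament's own plane, hole 28 mm across, 6 mm round wire, 40 mm outside, its centre 55 mm from the body's centre along own x and at the same height (15 mm above the ornament's underside). The ring's far edge is 75 mm from the body's centre. None if absent.
- red_1_mid (a point): White-glazed wooden pumpkin ornament (three lobes), light wood stem, with a RED round tag (21 mm) on both flat faces; about 120 g. It lies flat: body 60 mm long (x), 50 mm wide (y), 30 mm thick (z). This point is the body's centre, 15 mm above its underside. Own x points along the stem to the steel eye. The long sides (y = +-25 mm) are flat, good to grip. None if absent.
- red_1_eye (a point): Centre of the steel eye of the RED-tagged ornament red_1: a closed round ring lying in the ornament's own plane, hole 28 mm across, 6 mm round wire, 40 mm outside, its centre 55 mm from the body's centre along own x and at the same height (15 mm above the ornament's underside). The ring's far edge is 75 mm from the body's centre. None if absent.
- red_2_mid (a point): White-glazed wooden pumpkin ornament (three lobes), light wood stem, with a RED round tag (21 mm) on both flat faces; about 120 g. It lies flat: body 60 mm long (x), 50 mm wide (y), 30 mm thick (z). This point is the body's centre, 15 mm above its underside. Own x points along the stem to the steel eye. The long sides (y = +-25 mm) are flat, good to grip. None if absent.
- red_2_eye (a point): Centre of the steel eye of the RED-tagged ornament red_2: a closed round ring lying in the ornament's own plane, hole 28 mm across, 6 mm round wire, 40 mm outside, its centre 55 mm from the body's centre along own x and at the same height (15 mm above the ornament's underside). The ring's far edge is 75 mm from the body's centre. None if absent.
- nose_1 (a point): Foot of the nose of snap hook 1, on the plank's upper face. x leads from the plank's front straight into the hook, z up. The hook is a fixed upright loop of 8 mm steel wire in its x-z plane, 94 mm tall. Its nose is a post rising here, 30 mm tall, top free; lower wire 8 mm high; back of the loop at x = 52 mm; a top arm (86 to 94 mm high) leads from the back forward to the gate's hinge.
- gate_1 (a joint): Sprung gate of snap hook 1, rad: 0 = shut, up to 0.9 as its lower end swings inwards (+x of nose_1); springs back by itself. A brass bar, 7 mm thick, that closes the loop just behind the nose: centred at x = 8 mm, hanging from its hinge at 85 mm over the plank down to 26 mm. About 1 N starts it; 2.5 N (0.4 rad) lets an eye through.
- nose_2 (a point): Foot of the nose of snap hook 2, on the plank's upper face. x leads from the plank's front straight into the hook, z up. The hook is a fixed upright loop of 8 mm steel wire in its x-z plane, 94 mm tall. Its nose is a post rising here, 30 mm tall, top free; lower wire 8 mm high; back of the loop at x = 52 mm; a top arm (86 to 94 mm high) leads from the back forward to the gate's hinge.
- gate_2 (a joint): Sprung gate of snap hook 2, rad: 0 = shut, up to 0.9 as its lower end swings inwards (+x of nose_2); springs back by itself. A brass bar, 7 mm thick, that closes the loop just behind the nose: centred at x = 8 mm, hanging from its hinge at 85 mm over the plank down to 26 mm. About 1 N starts it; 2.5 N (0.4 rad) lets an eye through.
- nose_3 (a point): Foot of the nose of snap hook 3, on the plank's upper face. x leads from the plank's front straight into the hook, z up. The hook is a fixed upright loop of 8 mm steel wire in its x-z plane, 94 mm tall. Its nose is a post rising here, 30 mm tall, top free; lower wire 8 mm high; back of the loop at x = 52 mm; a top arm (86 to 94 mm high) leads from the back forward to the gate's hinge.
- gate_3 (a joint): Sprung gate of snap hook 3, rad: 0 = shut, up to 0.9 as its lower end swings inwards (+x of nose_3); springs back by itself. A brass bar, 7 mm thick, that closes the loop just behind the nose: centred at x = 8 mm, hanging from its hinge at 85 mm over the plank down to 26 mm. About 1 N starts it; 2.5 N (0.4 rad) lets an eye through.
- stand: Fixed wooden display plank, 200 mm (x) by 285 mm (y), 8 mm thick, with a row of three snap hooks 95 mm apart along y; origin at the centre of its underside; noses at x = +30 mm. An eye held level with its ring clear above the 30 mm nose and pushed along +x swings the gate in; with the hole over the nose it is lowered and the gate shuts above it. Seated, the eye's centre is 15 mm over the plank.
- cab_drawer0 (a joint): The red-fronted returns drawer of a small fixed wooden cabinet (200 mm deep, 250 mm wide, 100 mm tall), m: 0 = fully shut, 0.134 = fully open; it slides along the drawer's own -x (out of the cabinet's front). Light friction (about 1 N); it stays where it is left.
- cab_drawer0_handle (a point): Centre of the drawer's bar handle (moves with the drawer): an 11 mm thick dark round bar, 130 mm long along own y, 62 mm above the counter; it stands 35 mm (to its centre) in front of the drawer's front, whose top edge is at 88 mm; the cabinet's top is at 100 mm. Own x points into the cabinet, so pull along -x to open.
- drawer_floor (a point): Centre of the drawer's inner floor (moves with the drawer), 22 mm above the counter. Own x points into the cabinet, y across, z up. Inside: 155 mm along x, 208 mm along y, walls 56 mm high (rim 78 mm above the counter). With the drawer fully open its inside from x = -77 mm to x = +49 mm is clear of the cabinet.
- mug_rim (a point): Bystander: a terracotta mug, 84 mm across, 95 mm tall; centre of its mouth.
- candle: Bystander: an amber candle jar, 90 mm across, 90 mm tall; centre of its underside.
Things that resemble listed ones, but are neither listed nor needed, are in the scene too. Leave any blue or turquoise look-alike of the part that bears green_1_mid alone. What is shaped like the part that bears green_3_mid but black is not meant.

How it is judged:
By the outcome, as a careful person would: the job done as asked, in the order asked, and still so for the second after the job is handed in, with the robot touching nothing.
Of green_1, green_2, green_3 only 2 to 3 are there at a start; the rules pass over those that are not, and their reading is None.
Of red_1, red_2 only 1 to 2 are there at a start; the rules pass over those that are not, and their reading is None.
At some moment in a run one of green_1, green_2, green_3, red_1, red_2 may be knocked a few centimetres aside while the robot is not near it.
Once in a run the grip may slacken for a moment while it holds something.
It also fails if it takes over 210 s, if anything falls off the work surface, if the arm or the gripper's body presses on something with over 40 N, if the wrist force passes 120 N, or if a joint passes its speed limit or range.

### The arm

A 6-joint arm with a two-finger parallel gripper is mounted at the origin on the work surface. World frame = base frame: x ahead of the robot, y to its left, z up, the work surface at z = 0. Lengths are in mm, angles in degrees, forces in N, time in s.
With the tool pointing down it reaches from about 350 to 850 mm from the base axis. Payload 8.1 kg.
Tool frame: the origin (TCP) lies midway between the tips of the shut fingers; the grasp point (between the pads) lies 19 mm behind it; z points along the fingers, y is the line along which they close (so a half turn about z gives the same grasp; the last joint's range is limited). The gripper opens to 85 mm and grips with 20 to 120 N. Pads are 22 mm wide; open, the fingers measure 114 mm over their backs; the gripper's body (76 mm by 85 mm) begins 54 mm behind the grasp point. The pads swing forward as they close: fully open they stand 13 mm farther back than shut.
Start: joints at [-77.945, 7.471, 85.268, -0, 87.261, -4.893], TCP at [174.923, -573.94, 231.292] pointing down, gripper open.
Joint ranges: [-169.43, 169.43], [-51.17, 129.36], [1.28, 143.12], [-76.62, 256.62], [0, 156.53], [-152.29, 152.29]. Speed limits (degrees/s): [136.94, 136.94, 159.86, 180, 180, 180].

### API

Orientations are given as [roll, pitch, yaw] about the fixed x, y, z axes, in that order (R = Rz(yaw) Ry(pitch) Rx(roll)).
In Python, from bench import r gives the robot as it stands. The module is installed in compiled form; this text tells all that it offers.
- The arm moves only by the tool jog_arm, never from a script. Its argument "rows" is a list of rows, each a list of 2 entries, a list of its own where there are three numbers: the shift along the tool's x, y, z in mm, then the turn, a rotation vector about the tool's x, y, z in rad. A call has 1 to 10 rows; each row is the pose to reach, as a shift and turn from the pose commanded when the call began, along the tool's axes at that moment; what a row does not reach only later rows make up. A row lasts 1/10 s, in which the tool goes at most 50 mm and 8.59 degrees, less where a joint would pass 70% of its speed; a pose out of reach is approached as far as the arm can. A call with a gripper value outside its range is refused whole. "grip" is the finger opening in mm, from 0 to 85.4, set as the call begins (left out, the last holds). The fingers move at their own pace and stop on an object; "force" is the grip in N (left out, the last holds). Time passes only in rows, so rows that repeat a pose let the fingers close. It gives the time, the measured TCP pose, the force, the opening and the grip force at its end, in the units of the state.
- r.sense(): the state, without advancing time (a new reading comes with each control period).
- r.snapshot(name): name is "scene" or "top" or "wrist"; returns (picture, depth): 420x560x3 uint8, blue, green, red; 420x560 float32, mm along the optical axis (not along the pixel's ray), 0 where there is no reading.
- r.camera_params(name): a dict with "fx", "fy", "cx", "cy" (pixels), "dist_coeffs" ([k1, k2, p1, p2, k3] as OpenCV has them; the pictures are not rectified), "pose" (4x4, takes a point from camera to world coordinates); the wrist camera has in their place "tool_from_camera" (4x4, takes a point from camera to tool coordinates, whose origin is the TCP and whose axes are the flange's). Camera axes: x right, y down, z forward; pixel columns grow to the right and rows downward; lengths in mm; the calibration is good to about 2 mm. A picture is of the moment at which its call begins: read the wrist's pose just before it. camera_params takes no time and is no camera call.
- r.hand_in(): hands the job in; it is judged then, once.
The state is a dict: "time": time; "joint_pos": joint angles; "qd": joint speeds; "joint_efforts": joint torques, N m; "tool_pos": TCP position; "tcp_rot": TCP orientation; "ft_force": force on the tool from outside, world axes, zero at the start; "wrist_torque": the same for the moment, N m; "finger_gap": finger opening in mm; "grip_force": force on a finger pad.
Only numpy, scipy, OpenCV 4.12 (cv2) and the standard library are available. Lean on these libraries where they do the work, as an engineer would, in place of code of your own. Each camera call takes 0.05 s, during which the arm holds its last target. There are 200 camera calls.

## Working session

There is one attempt and no reset: what is moved stays moved. The work goes in short steps, Python scripts to look and compute and a tool call to move; the robot and the scene stay as the last step left them, time stands still between calls to the robot, and variables do not carry over. Pictures are saved under pics/ and viewed, at most 14 in all, crops included, and the job is handed in when it is done.

Besides the shell and the picture viewer there is one more tool, called after "Request:" as a command line: name --argument value ..., lists and objects as JSON in quotes. jog_arm: Moves the arm, as the interface text tells. Its arguments: {"type":"object","properties":{"rows":{"type":"array"},"grip":{"type":"number"},"force":{"type":"number"}},"required":["rows"]}

```bash
mkdir -p pics; python3 - <<'E'
from bench import r
import cv2,numpy as np
print(r.sense())
for n in("scene","top"):
    p,d=r.snapshot(n); c=r.camera_params(n); print(n,{k:(np.round(v,3).tolist() if not isinstance(v,float) else v) for k,v in c.items()})
    cv2.imwrite(f"pics/{n}0.png",p); np.save(f"{n}0.npy",d); 
c=r.camera_params("wrist");print(c)
E
```

```text
{'time': 0.0, 'joint_pos': array([-7.79444920e+01,  7.51403284e+00,  8.53320331e+01,  1.98542364e-03,
        8.72617789e+01, -4.89433164e+00]), 'qd': array([-0.00388859,  0.06070808,  0.03243921,  0.02469338,  0.0443225 ,
       -0.05985601]), 'joint_efforts': array([-1.53085115e-03, -5.69411016e+01, -5.00545406e+01, -4.47909015e-04,
        1.45801704e-02, -2.96805047e-05]), 'tool_pos': array([ 174.82203848, -573.37108207,  230.22925751]), 'tcp_rot': array([-1.79892717e+02, -1.11768908e-02,  1.69497325e+01]), 'ft_force': array([ 3.69873316e-04, -5.80116473e-01,  6.48469298e-01]), 'wrist_torque': array([ 0.01311334, -0.0390804 , -0.02507097]), 'grip_force': 0.0, 'finger_gap': 85.39064431779681}
scene {'fx': 518.050589055619, 'fy': 518.050589055619, 'cx': 270.74031532619574, 'cy': 211.38369365759183, 'dist_coeffs': [-0.149, 0.0, 0.0, 0.0, 0.0], 'pose': [[-0.869, 0.277, -0.41, 1039.47], [0.495, 0.469, -0.732, 905.189], [-0.01, -0.839, -0.544, 788.025], [0.0, 0.0, 0.0, 1.0]]}
top {'fx': 474.4718277230174, 'fy': 474.4718277230174, 'cx': 279.87639666897905, 'cy': 214.99593913148001, 'dist_coeffs': [0.029, 0.0, 0.0, 0.0, 0.0], 'pose': [[0.006, -0.996, 0.091, 420.36], [-1.0, -0.004, 0.025, -18.226], [-0.025, -0.091, -0.996, 1338.16], [0.0, 0.0, 0.0, 1.0]]}
{'fx': 301.5653595553397, 'fy': 301.5653595553397, 'cx': 278.41761915761555, 'cy': 215.56363541397934, 'dist_coeffs': array([0.01090908, 0.        , 0.        , 0.        , 0.        ]), 'tool_from_camera': array([[-4.30856200e-04, -9.49940974e-01, -3.12429128e-01,
         7.92536189e+01],
       [ 9.99999583e-01, -6.61021328e-04,  6.30783771e-04,
         1.07865040e+00],
       [-8.05729666e-04, -3.12428726e-01,  9.49940862e-01,
        -1.41319669e+02],
       [ 0.00000000e+00,  0.00000000e+00,  0.00000000e+00,
         1.00000000e+00]])}
```

View pics/top0.png

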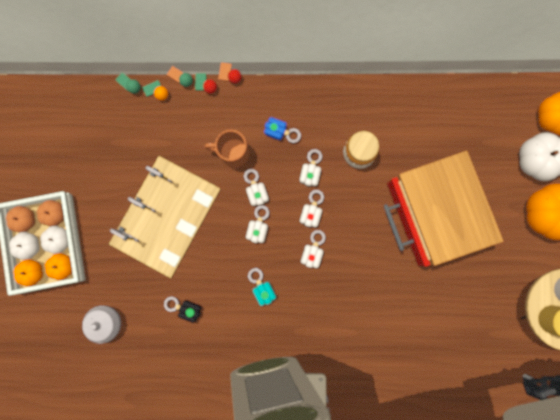

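View pics/scene0.png

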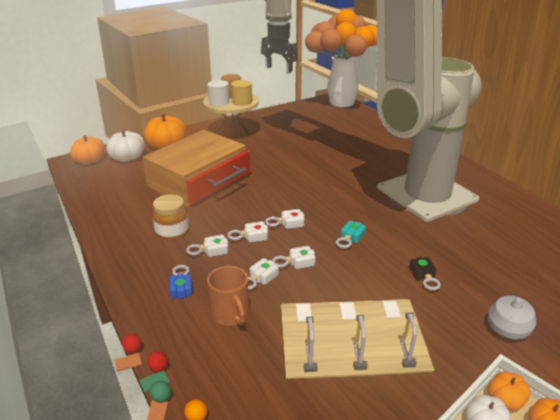

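```bash
cat > h.py <<'E'
from bench import r
import cv2,numpy as np
from scipy.spatial.transform import Rotation as R
def T():
    s=r.sense(); M=np.eye(4); M[:3,:3]=R.from_euler('xyz',s['tcp_rot'],degrees=True).as_matrix(); M[:3,3]=s['tool_pos']; return M
def snap(n):
    M=T(); p,d=r.snapshot(n); c=r.camera_params(n)
    c['P']=np.array(c['pose']) if 'pose' in c else M@np.array(c['tool_from_camera']); return p,d,c
def K(c): return np.array([[c['fx'],0,c['cx']],[0,c['fy'],c['cy']],[0,0,1]])
def w(c,uv,z):
    uv=np.asarray(uv,float).reshape(-1,1,2); n=cv2.undistortPoints(uv,K(c),np.array(c['dist_coeffs']))[:,0]
    d=np.c_[n,np.ones(len(n))]@c['P'][:3,:3].T; o=c['P'][:3,3]
    return o+d*((z-o[2])/d[:,2])[:,None]
def px(c,X):
    X=np.asarray(X,float).reshape(-1,3); I=np.linalg.inv(c['P']); 
    return cv2.projectPoints(X,cv2.Rodrigues(I[:3,:3])[0],I[:3,3],K(c),np.array(c['dist_coeffs']))[0][:,0]
def go(x,y,z,yaw):
    """shift/turn in tool axes from measured pose to tool-down pose; yaw = direction of tool x"""
    M=T(); G=R.from_euler('xyz',[180,0,yaw],degrees=True).as_matrix()
    print('shift',np.round(M[:3,:3].T@(np.array([x,y,z])-M[:3,3]),1),'turn',np.round(R.from_matrix(M[:3,:3].T@G).as_rotvec(),3))
def orns(p,c,roi=None,minA=20):
    """tags on ornaments: returns list (colour, mid xy, yaw, eye xy)"""
    h=cv2.cvtColor(p,cv2.COLOR_BGR2HSV); H,S,V=cv2.split(h); out=[]
    white=((S<70)&(V>140)).astype(np.uint8)
    low=((S<75)&(V>60))
    for name,m in(('green',(H>45)&(H<80)&(S>90)&(V>50)),('red',((H<6)|(H>174))&(S>150)&(V>90))):
        n,l,st,ce=cv2.connectedComponentsWithStats(m.astype(np.uint8))
        for i in range(1,n):
            if st[i,4]<minA: continue
            t=w(c,ce[i],30)[0]
            q=t+np.array([[25*np.cos(a),25*np.sin(a),0] for a in np.arange(0,6.28,.2)])  # surrounding body
            f=px(c,q).astype(int); ok=(f[:,0]>=0)&(f[:,0]<560)&(f[:,1]>=0)&(f[:,1]<420); f=f[ok]
            if len(f)<20: continue
            wf=np.mean([white[v,u] for u,v in f])
            if wf<.4: continue
            vv,uu=np.nonzero(low); X=w(c,np.c_[uu,vv],15)[:,:2]; d=X-t[:2]; rr=np.hypot(*d.T)
            s=(rr>42)&(rr<80)
            out.append((name,t[:2].round(1),st[i,4],round(wf,2),X[s]))
    return out
E
python3 - <<'E'
from h import *
p,d,c=snap("top")
for o in orns(p,c): print(o[:4],len(o[4]),(o[4]).mean(0).round(0))
# plank
h=cv2.cvtColor(p,cv2.COLOR_BGR2HSV); print(h[250,150],h[216,165],h[216,230],h[200,450])
cv2.imwrite("pics/z1.png",cv2.resize(p[130:310,100:340],None,fx=3.3,fy=3.3,interpolation=cv2.INTER_CUBIC))
E
```

```text
('green', array([650.9, -67.5]), np.int32(20), np.float64(0.97)) 251 [653. -83.]
('green', array([595.1,  79. ]), np.int32(21), np.float64(0.97)) 253 [592.  84.]
[ 20 104 242] [ 20 102 249] [ 11 167 145] [ 17 158 221]
```

View pics/z1.png

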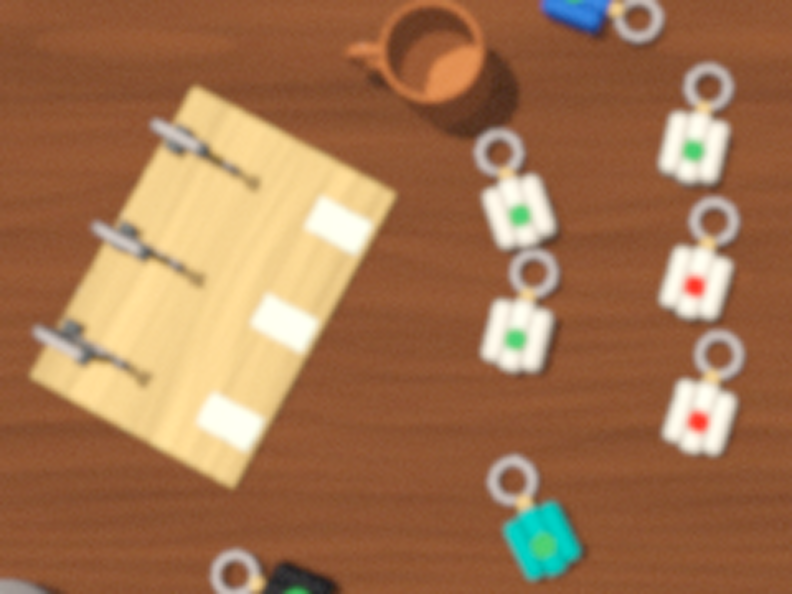

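```bash
python3 - <<'E'
from h import *
c=r.camera_params("top"); c['P']=np.array(c['pose'])
f=lambda a:np.array(a,float)/3.3+[100,130]
for n,t,e in(('Ga',(519,216),(499,152)),('Gb',(515,339),(533,273)),('Gc',(693,151),(708,87)),('Ra',(695,286),(713,221)),('Rb',(698,421),(719,355))):
    a=w(c,f(t),30)[0];b=w(c,f(e),16)[0];v=(b-a)[:2];print(n,a[:2].round(),b[:2].round(),'yaw',np.degrees(np.arctan2(v[1],v[0])).round(1),np.hypot(*v).round(1))
p,d,c=snap("top")
h=cv2.cvtColor(p,cv2.COLOR_BGR2HSV); m=(((h[...,0]>14)&(h[...,0]<30)&(h[...,1]<150)&(h[...,2]>150)).astype(np.uint8)); m[:, :105]=0; m[:,225:]=0; m[:150]=0;m[285:]=0
m=cv2.morphologyEx(m,cv2.MORPH_OPEN,np.ones((3,3)))
k=max(cv2.findContours(m,0,1)[0],key=cv2.contourArea)
X=w(c,k[:,0],8)[:,:2].astype(np.float32); (q,s,a)=cv2.minAreaRect(X); print(q,s,a, cv2.boxPoints((q,s,a)).round(1).tolist())
C=w(c,f([(195,85),(397,192),(235,488),(30,376)]),8)[:,:2]; print('corners',C.round(1).tolist())
# drawer handle/ cabinet
red=(((h[...,0]<6)|(h[...,0]>174))&(h[...,1]>150)&(h[...,2]>90)).astype(np.uint8); red[:,:380]=0
k=max(cv2.findContours(red,0,1)[0],key=cv2.contourArea)[:,0]; i=k[:,1].argmin();j=k[:,1].argmax(); print('red',k[i],k[j],w(c,[k[i],k[j]],88).round(0))
cv2.imwrite("pics/z2.png",cv2.resize(p[140:280,370:520],None,fx=4,fy=4,interpolation=cv2.INTER_CUBIC))
cen=np.mean(C,0);print('cen',cen)
E
```

```text
Ga [594.  78.] [651.  97.] yaw 18.2 60.0
Gb [490.  81.] [547.  67.] yaw -13.5 58.5
Gc [650. -68.] [707. -82.] yaw -12.9 59.4
Ra [535. -70.] [592. -86.] yaw -15.6 58.9
Rb [423. -72.] [478. -91.] yaw -18.2 58.4
(537.82080078125, 342.34674072265625) (206.40277099609375, 291.65838623046875) 62.01679229736328 [[360.6000061035156, 319.6000061035156], [618.2000122070312, 182.8000030517578], [715.0, 365.1000061035156], [457.5, 501.8999938964844]]
corners [[710.2, 362.2], [617.2, 185.2], [363.9, 318.0], [457.7, 495.9]]
red [393 178] [424 266] [[ 634. -285.   88.]
 [ 403. -361.   88.]]
cen [537.21284494 340.31679329]
```

View pics/z2.png

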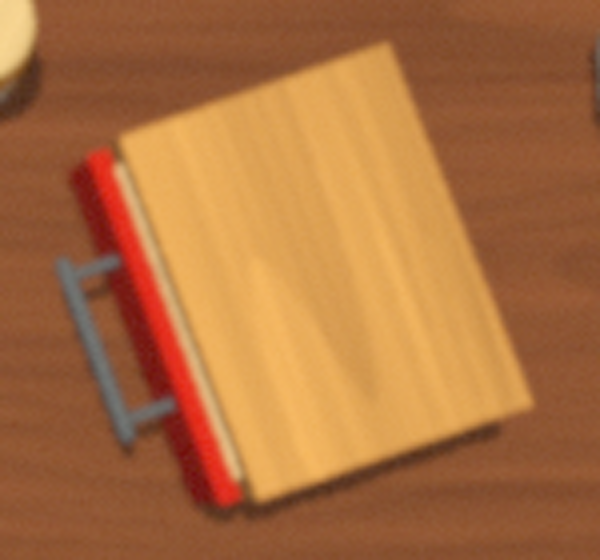

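```bash
python3 - <<'E'
from h import *
go(594,78,130,18)
E
```

```text
shift [ 590.9 -501.   101.3] turn [-0.001 -0.    -0.018]
```

Request:
jog_arm --rows '[[[590,-500,0],[0,0,-0.018]],[[590,-500,0],[0,0,-0.018]],[[590,-500,0],[0,0,-0.018]],[[590,-500,0],[0,0,-0.018]],[[590,-500,0],[0,0,-0.018]],[[590,-500,0],[0,0,-0.018]],[[590,-500,0],[0,0,-0.018]],[[590,-500,0],[0,0,-0.018]],[[590,-500,0],[0,0,-0.018]],[[590,-500,0],[0,0,-0.018]]]' --grip 85 --force 60

```text
time: 1.2
tool_pos: [446.3, -151.6, 231.4]
tcp_rot: [180.0, -0.0, 18.0]
ft_force: [0.4, -0.7, 0.3]
finger_gap: 84.7
grip_force: 0.0
```

```bash
python3 - <<'E'
from h import *
go(594,78,130,18)
E
```

```text
shift [ 211.3 -172.8  101.4] turn [ 0. -0. -0.]
```

Request:
jog_arm --rows '[[[211,-173,100],[0,0,0]],[[211,-173,100],[0,0,0]],[[211,-173,100],[0,0,0]],[[211,-173,100],[0,0,0]],[[211,-173,100],[0,0,0]],[[211,-173,100],[0,0,0]],[[211,-173,100],[0,0,0]],[[211,-173,100],[0,0,0]],[[211,-173,100],[0,0,0]]]'

```text
time: 2.1
tool_pos: [592.8, 75.5, 131.6]
tcp_rot: [180.0, -0.0, 18.0]
ft_force: [0.6, -0.3, -0.3]
finger_gap: 85.0
grip_force: 0.0
```

```bash
python3 - <<'E'
from h import *
print(r.sense()['tool_pos'],r.sense()['tcp_rot'])
p,d,c=snap("wrist"); cv2.imwrite("pics/w1.png",p)
for o in orns(p,c,minA=60): print(o[:4],len(o[4]),(o[4]).mean(0).round(1), np.degrees(np.arctan2(*(o[4].mean(0)-o[1])[::-1])).round(1))
E
```

```text
[592.76855061  75.49751328 131.60550362] [ 1.79977935e+02 -1.14844154e-03  1.79616243e+01]
('green', array([650.1, -66.8]), np.int32(477), np.float64(0.78)) 1676 [659.7 -82.6] -58.6
('green', array([595. ,  78.3]), np.int32(457), np.float64(0.72)) 1587 [596.   86.6] 83.0
('green', array([490.7,  81. ]), np.int32(326), np.float64(0.62)) 1109 [530.4  96. ] 20.8
```

View pics/w1.png

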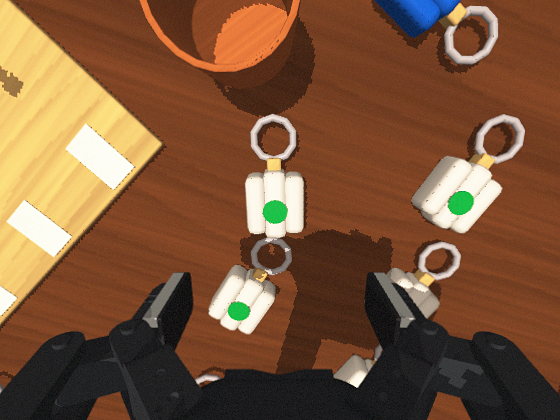

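```bash
cat >> h.py <<'E'
def orn(n="wrist",show=True):
    p,d,c=snap(n); h=cv2.cvtColor(p,cv2.COLOR_BGR2HSV); low=((h[...,1]<90)&(h[...,2]>70)).astype(np.uint8)
    cs,hi=cv2.findContours(low,cv2.RETR_CCOMP,cv2.CHAIN_APPROX_NONE); eyes=[]
    for k,q in zip(cs,hi[0]):
        if q[3]<0 or len(k)<12: continue
        X=w(c,k[:,0],17)[:,:2].astype(np.float32); (e,R0)=cv2.minEnclosingCircle(X); A=cv2.contourArea(X)
        if 9<R0<20 and A>.6*np.pi*R0**2: eyes.append(np.array(e))
    res=[]
    for o in orns(p,c,minA=60 if n=="wrist" else 8):
        b=[e for e in eyes if 46<np.hypot(*(e-o[1]))<64]
        if b:
            v=b[0]-o[1]; res.append((o[0],o[1],b[0].round(1),np.degrees(np.arctan2(v[1],v[0])).round(1),np.hypot(*v).round(1)))
    if show:
        for x in res: print(*x)
    return res
E
python3 - <<'E'
from h import *
q=orn()
m=min(q,key=lambda o:np.hypot(*(o[1]-[594,78])))
a=np.radians(m[3]); x,y=m[1]
go(x-3*np.cos(a),y-3*np.sin(a),2,m[3])
E
```

```text
green [650.2 -66.9] [592.4 -83.7] -163.8 60.2
green [595.   78.2] [548.7  67.2] -166.6 47.6
green [490.7  81. ] [548.7  67.2] -13.4 59.6
shift [  5.6  -2.2 130.3] turn [ 2.000e-03  1.000e-03 -3.063e+00]
```

```bash
sed -i 's/    cs,hi=cv2.findContours(low/    low=cv2.morphologyEx(low,cv2.MORPH_CLOSE,np.ones((3,3))) if n=="wrist" else low\n    cs,hi=cv2.findContours(low/; s/46<np.hypot/52<np.hypot/; s/<64\]/<66]/; s/9<R0<20/8<R0<22/' h.py
python3 - <<'E'
from h import *
p=cv2.imread("pics/w1.png");h=cv2.cvtColor(p,cv2.COLOR_BGR2HSV)
print([h[v,u].tolist() for v,u in((116,273),(120,260),(137,252),(137,295),(155,262),(157,285),(137,273))])
q=orn()
E
```

```text
[[12, 25, 226], [12, 26, 227], [12, 30, 223], [5, 28, 183], [15, 22, 231], [8, 32, 202], [10, 178, 126]]
green [650.1 -66.8] [592.4 -83.6] -163.8 60.1
green [595.   78.3] [650.5  97.4] 19.0 58.7
green [490.7  81.1] [548.5  67.2] -13.5 59.4
```

```bash
python3 - <<'E'
from h import *
go(594,77.9,1,19)
E
```

```text
shift [  1.5  -2.5 131.3] turn [ 0.001 -0.001 -0.019]
```

Request:
jog_arm --rows '[[[1.5,-2.5,50],[0,0,-0.019]],[[1.5,-2.5,90],[0,0,-0.019]],[[1.5,-2.5,115],[0,0,-0.019]],[[1.5,-2.5,131],[0,0,-0.019]],[[1.5,-2.5,131],[0,0,-0.019]],[[1.5,-2.5,131],[0,0,-0.019]]]'

```text
time: 2.85
tool_pos: [594.5, 78.7, 1.7]
tcp_rot: [180.0, -0.1, 19.0]
ft_force: [-0.3, 0.4, 0.4]
finger_gap: 85.3
grip_force: 0.0
```

Request:
jog_arm --rows '[[[0,0,0],[0,0,0]],[[0,0,0],[0,0,0]],[[0,0,0],[0,0,0]],[[0,0,0],[0,0,0]],[[0,0,0],[0,0,0]],[[0,0,0],[0,0,0]],[[0,0,0],[0,0,0]]]' --grip 30 --force 60

```text
time: 3.55
tool_pos: [595.0, 79.1, 2.2]
tcp_rot: [179.9, -0.2, 19.1]
ft_force: [-0.8, 0.1, 7.2]
finger_gap: 48.9
grip_force: 63.9
```

```bash
python3 - <<'E'
from h import *
s=r.sense();print(s['tool_pos'],s['finger_gap'],s['grip_force'])
p,d,c=snap("wrist"); cv2.imwrite("pics/w2.png",p); q=orn()
E
```

```text
[595.04923799  79.0620979    2.21684327] 48.93726167958918 63.88219356536865
green [595.9  78.3] [651.3  97.4] 19.0 58.6
```

View pics/w2.png

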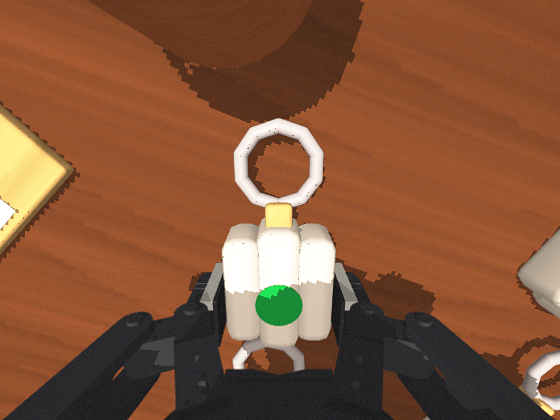

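```bash
python3 - <<'E'
from h import *
go(586,232,152,62.1)
E
```

```text
shift [  41.9 -147.4 -149.8] turn [ 0.002 -0.002 -0.751]
```

Request:
jog_arm --rows '[[[0,0,-30],[0,0,0]],[[0,0,-75],[0,0,0]],[[0,0,-120],[0,0,0]],[[5,-30,-150],[0.002,-0.002,-0.14]],[[20,-75,-150],[0.002,-0.002,-0.28]],[[30,-115,-150],[0.002,-0.002,-0.42]],[[42,-147,-150],[0.002,-0.002,-0.56]],[[42,-147,-150],[0.002,-0.002,-0.69]],[[42,-147,-150],[0.002,-0.002,-0.751]],[[42,-147,-150],[0.002,-0.002,-0.751]]]'

```text
time: 4.65
tool_pos: [584.9, 232.1, 150.2]
tcp_rot: [-179.8, 0.1, 62.2]
ft_force: [-0.3, -1.0, -2.1]
finger_gap: 48.8
grip_force: 62.7
```

Request:
jog_arm --rows '[[[0,0,40],[0,0,0]],[[0,0,75],[0,0,0]],[[0,0,90],[0,0,0]],[[0,0,90],[0,0,0]],[[0,0,90],[0,0,0]]]'

```text
time: 5.15
tool_pos: [585.6, 231.7, 61.5]
tcp_rot: [-179.9, 0.0, 62.0]
ft_force: [-0.1, 0.4, -1.2]
finger_gap: 48.6
grip_force: 62.7
```

```bash
python3 - <<'E'
from h import *
s=r.sense();print(s['tool_pos'],s['tcp_rot'],s['finger_gap'],s['grip_force'])
p,d,c=snap("wrist"); cv2.imwrite("pics/w3.png",p)
X=np.array([635.5,323.2]);print('predicted nose foot/top px',px(c,[[*X,8],[*X,38],[*X,93]]).round(0).tolist())
E
```

```text
[585.62877008 231.69762649  61.50316069] [-1.79896191e+02  2.34970386e-02  6.20438177e+01] 48.639680227538925 62.71796107292175
predicted nose foot/top px [[280.0, 70.0], [280.0, 61.0], [281.0, 31.0]]
```

View pics/w3.png

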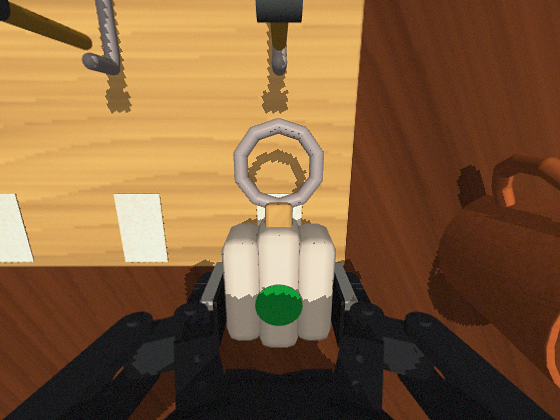

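Request:
jog_arm --rows '[[[0,0,20],[0,0,0]],[[0,0,28],[0,0,0]],[[0,0,28],[0,0,0]],[[15,0,28],[0,0,0]],[[25,0,28],[0,0,0]],[[33,0,28],[0,0,0]],[[40,0,28],[0,0,0]],[[46,0,28],[0,0,0]],[[49,0,28],[0,0,0]],[[49,0,28],[0,0,0]]]'

```text
time: 6.2
tool_pos: [607.6, 275.1, 31.9]
tcp_rot: [-179.8, 0.1, 62.1]
ft_force: [-1.4, -1.0, -1.8]
finger_gap: 48.9
grip_force: 62.7
```

```bash
python3 - <<'E'
from h import *
s=r.sense();print(s['tool_pos'],s['tcp_rot'],s['ft_force'],s['finger_gap'],s['grip_force'])
x=np.array([.469,.883]);print('eye s',(s['tool_pos'][:2]-[635.5,323.2])@x+59.2)
p,d,c=snap("wrist"); q,d,c=snap("scene"); cv2.imwrite("pics/w4.png",np.hstack([p[0:400,140:440],cv2.resize(q[270:400,270:440],None,fx=2.9,fy=3.0769)]))
E
```

```text
[607.55212303 275.09291317  31.85175497] [-1.79825811e+02  1.02113170e-01  6.21151581e+01] [-1.38789976 -0.99766312 -1.77511804] 48.91297864652719 62.69526243209839
eye s 3.6138880309917027
```

View pics/w4.png

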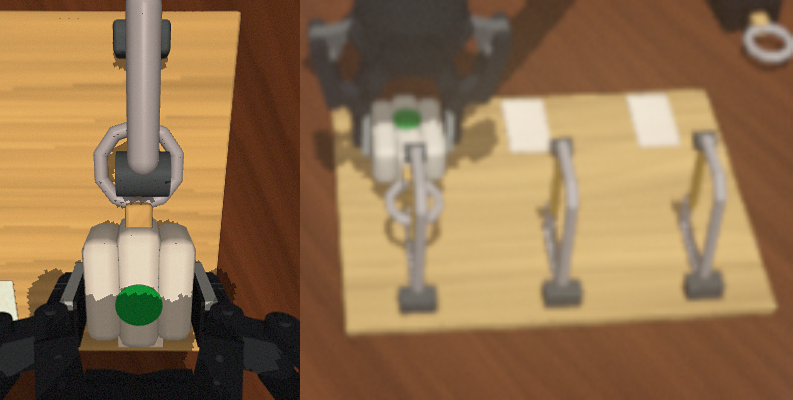

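Request:
jog_arm --rows '[[[0,0,7],[0,0,0]],[[0,0,14],[0,0,0]],[[0,0,19],[0,0,0]],[[0,0,21],[0,0,0]],[[0,0,21],[0,0,0]],[[0,0,21],[0,0,0]]]'

```text
time: 6.9
tool_pos: [608.0, 275.1, 11.3]
tcp_rot: [-179.9, 0.0, 62.1]
ft_force: [0.8, -1.2, -1.8]
finger_gap: 49.2
grip_force: 62.7
```

```bash
python3 - <<'E'
from h import *
s=r.sense();print(s['tool_pos'],s['ft_force'],s['grip_force'])
p,d,c=snap("wrist"); q,d,c=snap("scene"); cv2.imwrite("pics/w5.png",np.hstack([p[0:400,140:440],cv2.resize(q[270:400,270:440],None,fx=2.9,fy=3.0769)]))
E
```

```text
[607.96825632 275.13601375  11.32698704] [ 0.75151013 -1.17653349 -1.78272055] 62.72781014442444
```

View pics/w5.png

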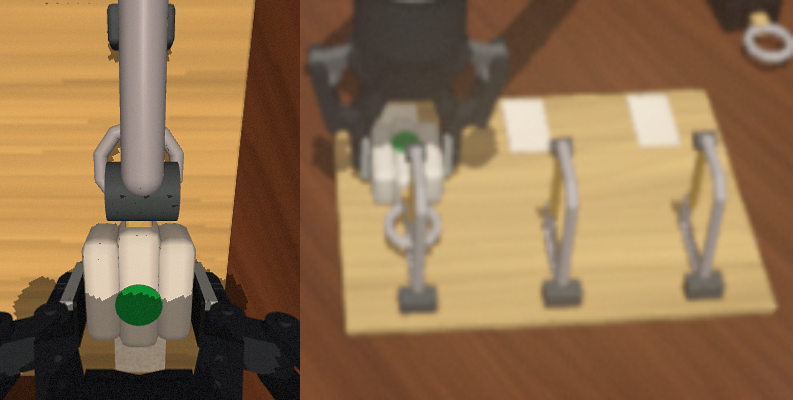

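Request:
jog_arm --rows '[[[0,0,0],[0,0,0]],[[0,0,0],[0,0,0]],[[0,0,0],[0,0,0]],[[0,0,0],[0,0,0]],[[0,0,-20],[0,0,0]],[[0,0,-60],[0,0,0]],[[0,0,-105],[0,0,0]],[[0,0,-140],[0,0,0]],[[0,0,-140],[0,0,0]]]' --grip 80

```text
time: 7.9
tool_pos: [612.1, 276.4, 159.5]
tcp_rot: [179.7, -0.5, 62.1]
ft_force: [0.9, 0.2, 1.6]
finger_gap: 80.0
grip_force: 0.0
```

```bash
python3 - <<'E'
from h import *
go(491,81,130,-13.5)
q,d,c=snap("scene"); cv2.imwrite("pics/s6.png",cv2.resize(q[180:400,170:460],None,fx=2.6,fy=2.6,interpolation=cv2.INTER_CUBIC))
E
```

```text
shift [-229.6  -15.7   27.6] turn [-0.    -0.01   1.319]
```

View pics/s6.png

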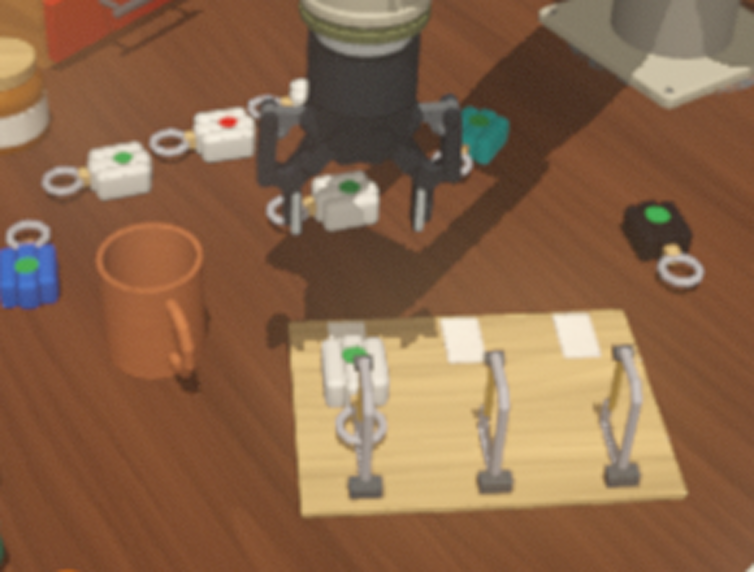

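Request:
jog_arm --rows '[[[-40,-3,0],[0,-0.01,0.145]],[[-85,-6,0],[0,-0.01,0.29]],[[-130,-9,0],[0,-0.01,0.43]],[[-170,-12,10],[0,-0.01,0.58]],[[-210,-15,20],[0,-0.01,0.72]],[[-229,-16,27],[0,-0.01,0.87]],[[-229,-16,27],[0,-0.01,1.01]],[[-229,-16,27],[0,-0.01,1.16]],[[-229,-16,27],[0,-0.01,1.3]],[[-229,-16,27],[0,-0.01,1.319]]]' --grip 85

```text
time: 8.95
tool_pos: [485.7, 79.9, 123.1]
tcp_rot: [179.6, 0.7, -13.7]
ft_force: [0.0, 0.4, 0.9]
finger_gap: 85.2
grip_force: 0.0
```

```bash
cat >> h.py <<'E'
def target(near,z=1):
    r.snapshot("wrist"); q=orn()
    m=min(q,key=lambda o:np.hypot(*(o[1]-near)))
    a=np.radians(m[3]); g=m[2]-59.2*np.array([np.cos(a),np.sin(a)]); print(r.sense()['tool_pos'].round(1),'grasp',g.round(1),m[3]); go(*g,z,m[3])
def eyes_held():
    s=r.sense(); q=orn(show=False); a=np.radians(s['tcp_rot'][2])
    for m in q:
        v=m[2]-s['tool_pos'][:2]; print(m[0],'eye fwd',v@[np.cos(a),np.sin(a)],'left',v@[-np.sin(a),np.cos(a)],'yawrel',m[3]-np.degrees(a))
E
python3 - <<'E'
from h import *
target([490.7,81])
E
```

```text
green [489.   80.7] [546.   65.9] -14.5 58.9
red [535.2 -68.5] [479.6 -87.8] -160.8 58.9
red [422.9 -71.7] [479.6 -87.8] -15.9 59.0
[486.   80.  123.5] grasp [488.7  80.7] -14.5
shift [  3.9  -2.1 122.4] turn [0.007 0.012 0.021]
```

Request:
jog_arm --rows '[[[4,-2,45],[0.007,0.012,0.02]],[[4,-2,85],[0.007,0.012,0.02]],[[4,-2,110],[0.007,0.012,0.02]],[[4,-2,122],[0.007,0.012,0.02]],[[4,-2,122],[0.007,0.012,0.02]],[[4,-2,122],[0.007,0.012,0.02]]]'

```text
time: 9.65
tool_pos: [490.6, 80.7, 3.5]
tcp_rot: [-179.9, -0.2, -14.6]
ft_force: [0.3, -0.2, 0.7]
finger_gap: 85.2
grip_force: 0.0
```

Request:
jog_arm --rows '[[[0,0,0],[0,0,0]],[[0,0,0],[0,0,0]],[[0,0,0],[0,0,0]],[[0,0,0],[0,0,0]],[[0,0,0],[0,0,0]],[[0,0,0],[0,0,0]],[[0,0,0],[0,0,0]]]' --grip 30

```text
time: 10.35
tool_pos: [491.2, 80.8, 4.2]
tcp_rot: [-179.9, -0.3, -14.6]
ft_force: [-0.6, -0.3, 8.0]
finger_gap: 49.3
grip_force: 63.1
```

```bash
python3 - <<'E'
from h import *
eyes_held()
go(502,276,152,62.1)
E
```

```text
green eye fwd 57.17571949346922 left -1.3821039897585454 yawrel 0.10998640103596458
shift [ -38.1 -191.9 -147.7] turn [ 0.002 -0.005 -1.339]
```

Request:
jog_arm --rows '[[[0,0,-30],[0,0,0]],[[0,0,-75],[0,0,0]],[[0,-20,-115],[0,0,-0.13]],[[-10,-55,-148],[0,-0.005,-0.28]],[[-15,-95,-148],[0,-0.005,-0.42]],[[-25,-135,-148],[0,-0.005,-0.57]],[[-32,-165,-148],[0,-0.005,-0.71]],[[-37,-194,-148],[0,-0.005,-0.86]],[[-37,-194,-148],[0,-0.005,-1.0]],[[-37,-194,-148],[0,-0.005,-1.15]]]'

```text
time: 11.4
tool_pos: [502.2, 278.8, 150.6]
tcp_rot: [-179.9, 0.1, 51.7]
ft_force: [0.8, -0.5, -1.2]
finger_gap: 49.0
grip_force: 62.5
```

```bash
python3 - <<'E'
from h import *
go(502.5,278.2,62,62.1)
E
```

```text
shift [-0.1  0.7 88.6] turn [-0.001  0.002 -0.181]
```

Request:
jog_arm --rows '[[[0,0,10],[0,0,-0.14]],[[0,0,45],[0,0,-0.181]],[[0,0.5,75],[0,0,-0.181]],[[0,0.5,88],[0,0,-0.181]],[[0,0.5,88],[0,0,-0.181]],[[0,0.5,88],[0,0,-0.181]]]'

```text
time: 12.0
tool_pos: [503.4, 277.5, 63.7]
tcp_rot: [-179.9, 0.1, 61.6]
ft_force: [0.5, 0.5, -0.6]
finger_gap: 49.0
grip_force: 62.5
```

```bash
cat >> h.py <<'E'
def ringpx(c_p):
    p=c_p; h=cv2.cvtColor(p,cv2.COLOR_BGR2HSV); low=((h[...,1]<90)&(h[...,2]>70)).astype(np.uint8)
    low=cv2.morphologyEx(low,cv2.MORPH_CLOSE,np.ones((3,3)))
    cs,hi=cv2.findContours(low,cv2.RETR_CCOMP,cv2.CHAIN_APPROX_NONE)
    return [np.round(cv2.minEnclosingCircle(k)[0],1).tolist() for k,q in zip(cs,hi[0]) if q[3]>=0 and 25<cv2.minEnclosingCircle(k)[1]<45 and cv2.contourArea(k)>1500]
def pre(nose):
    s=r.sense();print(s['tool_pos'].round(1),s['tcp_rot'].round(1),s['finger_gap'],s['grip_force'])
    p,d,c=snap("wrist"); print('nose px',px(c,[[*nose,8],[*nose,38]]).round(0).tolist(),'ring px',ringpx(p)); return p
E
python3 - <<'E'
from h import *
p=pre([551.6,367.8]); cv2.imwrite("pics/w7.png",p[0:300,0:560])
go(502.5,278.2,34.5,62.1)
E
```

```text
[503.4 277.5  63.7] [-1.799e+02  1.000e-01  6.160e+01] 49.03410086833649 62.52760291099548
nose px [[277.0, 74.0], [277.0, 66.0]] ring px [[278.3, 170.4]]
shift [-0.3 -1.5 30. ] turn [ 0.     0.    -0.008]
```

View pics/w7.png

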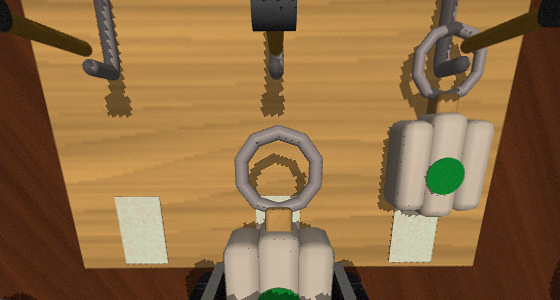

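Request:
jog_arm --rows '[[[0,-0.8,20],[0,0,-0.008]],[[0,-0.8,29],[0,0,-0.008]],[[0,-0.8,29],[0,0,-0.008]],[[15,-0.8,29],[0,0,-0.008]],[[25,-0.8,29],[0,0,-0.008]],[[33,-0.8,29],[0,0,-0.008]],[[40,-0.8,29],[0,0,-0.008]],[[46,-0.8,29],[0,0,-0.008]],[[50,-0.8,29],[0,0,-0.008]],[[50,-0.8,29],[0,0,-0.008]]]'

```text
time: 13.05
tool_pos: [525.6, 321.7, 33.1]
tcp_rot: [-179.9, 0.2, 62.1]
ft_force: [-1.4, -2.6, -2.0]
finger_gap: 49.1
grip_force: 62.5
```

```bash
python3 - <<'E'
from h import *
s=r.sense();print(s['tool_pos'],s['tcp_rot'],s['ft_force'],s['finger_gap'])
x=np.array([.469,.883]);print('eye s',(s['tool_pos'][:2]-[551.6,367.8])@x+57.2,(s['tool_pos'][:2]-[551.6,367.8])@[-.883,.469]-1.4)
E
```

```text
[525.61366409 321.73373875  33.13577886] [-1.79893999e+02  1.61587784e-01  6.21142319e+01] [-1.41422929 -2.55253624 -2.0271633 ] 49.08616450598792
eye s 4.335899777202954 -0.05914191673353608
```

Request:
jog_arm --rows '[[[0,0,7],[0,0,0]],[[0,0,14],[0,0,0]],[[0,0,18],[0,0,0]],[[0,0,20.5],[0,0,0]],[[0,0,20.5],[0,0,0]],[[0,0,20.5],[0,0,0]]]'

```text
time: 13.65
tool_pos: [525.9, 321.6, 13.0]
tcp_rot: [-179.9, 0.1, 62.1]
ft_force: [0.4, -0.2, -1.3]
finger_gap: 49.0
grip_force: 62.6
```

Request:
jog_arm --rows '[[[0,0,0],[0,0,0]],[[0,0,0],[0,0,0]],[[0,0,0],[0,0,0]],[[0,0,0],[0,0,0]],[[0,0,-20],[0,0,0]],[[0,0,-60],[0,0,0]],[[0,0,-105],[0,0,0]],[[0,0,-140],[0,0,0]],[[0,0,-140],[0,0,0]]]' --grip 72

```text
time: 14.55
tool_pos: [529.7, 323.6, 160.7]
tcp_rot: [179.7, -0.4, 62.1]
ft_force: [1.1, 0.7, 0.3]
finger_gap: 72.0
grip_force: 0.0
```

```bash
python3 - <<'E'
from h import *
go(650,-68,140,-13)
E
```

```text
shift [-290.   289.4   20. ] turn [-0.    -0.01   1.311]
```

Request:
jog_arm --rows '[[[-32,32,0],[0,-0.01,0.145]],[[-65,65,0],[0,-0.01,0.29]],[[-97,97,0],[0,-0.01,0.43]],[[-130,130,0],[0,-0.01,0.58]],[[-160,160,0],[0,-0.01,0.72]],[[-195,195,0],[0,-0.01,0.87]],[[-227,227,0],[0,-0.01,1.01]],[[-260,260,10],[0,-0.01,1.16]],[[-290,289,20],[0,-0.01,1.3]],[[-290,289,20],[0,-0.01,1.311]]]' --grip 85

```text
time: 15.55
tool_pos: [645.0, -75.3, 130.4]
tcp_rot: [179.5, 0.7, -13.6]
ft_force: [-1.4, 1.1, 0.1]
finger_gap: 85.1
grip_force: 0.0
```

Request:
jog_arm --rows '[[[0,0,0],[0,0,0]],[[0,0,0],[0,0,0]]]'

```text
time: 15.75
tool_pos: [645.5, -68.9, 132.9]
tcp_rot: [179.6, 0.6, -12.9]
ft_force: [-0.9, 0.5, -0.2]
finger_gap: 85.0
grip_force: 0.0
```

```bash
python3 - <<'E'
from h import *
target([650,-68])
E
```

```text
green [650.4 -67.6] [593.3 -86. ] -162.1 60.0
red [535.8 -69.1] [481.2 -89.8] -159.2 58.4
[645.7 -68.4 133.4] grasp [649.6 -67.8] -162.1
shift [  4.9  -2.4 132.4] turn [ 0.014 -0.006  2.605]
```

Request:
jog_arm --rows '[[[4.4,-1.7,45],[0.005,0.01,0.01]],[[4.4,-1.7,75],[0.005,0.01,0.01]],[[4.4,-1.7,75],[0.005,0.01,0.01]],[[4.4,-1.7,75],[0.005,0.01,0.01]]]'

```text
time: 16.25
tool_pos: [649.3, -68.5, 58.4]
tcp_rot: [179.9, 0.0, -13.5]
ft_force: [0.7, -0.1, 0.7]
finger_gap: 84.6
grip_force: 0.0
```

```bash
python3 - <<'E'
from h import *
target([650,-68]); go(650.4,-67.7,1.5,-13.5)
E
```

```text
green [650.7 -67.5] [593.8 -85.9] -162.0 59.8
[651.3 -69.3  61. ] grasp [650.1 -67.6] -162.0
shift [-1.8 -1.5 60. ] turn [-0.005 -0.004  2.591]
shift [-1.5 -1.5 59.5] turn [ 0.002 -0.004 -0.001]
```

```bash
sed -i 's/            v=b\[0\]-o\[1\]/            ya=np.radians(r.sense()["tcp_rot"][2]); b.sort(key=lambda e:-float((e-o[1])@[np.cos(ya),np.sin(ya)])); v=b[0]-o[1]/' h.py; python3 - <<'E'
from h import *
target([650,-68])
E
```

```text
green [650.7 -67.5] [707.8 -81.1] -13.4 58.7
[651.5 -69.6  61.1] grasp [650.2 -67.4] -13.4
shift [-2.  -2.  60.1] turn [ 0.002 -0.005 -0.003]
```

Request:
jog_arm --rows '[[[-2,-2,30],[0,0,0]],[[-2,-2,50],[0,0,0]],[[-2,-2,60],[0,0,0]],[[-2,-2,60],[0,0,0]],[[-2,-2,60],[0,0,0]]]'

```text
time: 16.95
tool_pos: [649.0, -67.5, -0.5]
tcp_rot: [179.9, -0.1, -13.6]
ft_force: [-0.6, -0.6, -0.2]
finger_gap: 85.3
grip_force: 0.0
```

Request:
jog_arm --rows '[[[0,0,0],[0,0,0]],[[0,0,0],[0,0,0]],[[0,0,0],[0,0,0]],[[0,0,0],[0,0,0]],[[0,0,0],[0,0,0]],[[0,0,0],[0,0,0]],[[0,0,0],[0,0,0]]]' --grip 30

```text
time: 17.65
tool_pos: [649.2, -67.5, -0.4]
tcp_rot: [179.9, -0.2, -13.6]
ft_force: [-0.8, -1.1, 7.2]
finger_gap: 48.9
grip_force: 63.5
```

```bash
python3 - <<'E'
from h import *
eyes_held()
go(420,322,152,62.1)
E
```

```text
green eye fwd 60.69455131534875 left -1.3030026589966353 yawrel -0.011843200499281892
shift [-313.9 -324.4 -154.1] turn [ 4.000e-03 -1.000e-03 -1.321e+00]
```

Request:
jog_arm --rows '[[[0,0,-30],[0,0,0]],[[0,0,-75],[0,0,0]],[[0,0,-120],[0,0,0]],[[-31,-33,-154],[0.004,0,-0.14]],[[-63,-65,-154],[0.004,0,-0.28]],[[-95,-97,-154],[0.004,0,-0.42]],[[-126,-130,-154],[0.004,0,-0.56]],[[-157,-162,-154],[0.004,0,-0.7]],[[-188,-195,-154],[0.004,0,-0.84]],[[-220,-227,-154],[0.004,0,-0.98]]]'

```text
time: 18.7
tool_pos: [486.3, 206.8, 151.4]
tcp_rot: [-179.9, -0.0, 42.9]
ft_force: [0.8, -0.0, -1.3]
finger_gap: 49.2
grip_force: 62.6
```

```bash
python3 - <<'E'
from h import *
print(r.sense()['finger_gap']);go(417,319.7,150,62.1)
E
```

```text
49.243571683096164
shift [  26.1 -129.9    1.6] turn [-0.001 -0.001 -0.335]
```

Request:
jog_arm --rows '[[[8,-40,0],[0,0,-0.14]],[[16,-80,0],[0,0,-0.28]],[[24,-115,0],[0,0,-0.335]],[[26,-130,10],[0,0,-0.335]],[[26,-130,50],[0,0,-0.335]],[[26,-130,80],[0,0,-0.335]],[[26,-130,91],[0,0,-0.335]],[[26,-130,91],[0,0,-0.335]],[[26,-130,91],[0,0,-0.335]]]'

```text
time: 19.6
tool_pos: [419.5, 318.9, 61.6]
tcp_rot: [-180.0, -0.1, 61.7]
ft_force: [0.7, 1.0, -0.4]
finger_gap: 49.4
grip_force: 62.7
```

```bash
python3 - <<'E'
from h import *
p=pre([467.7,412.4]); cv2.imwrite("pics/w8.png",p[0:300,0:560])
go(417,319.7,30,62.1); eyes_held()
E
```

```text
[419.5 318.9  61.6] [-1.80e+02 -1.00e-01  6.17e+01] 49.366676776209694 62.707557678222656
nose px [[275.0, 69.0], [274.0, 59.0]] ring px [[278.3, 164.7]]
shift [-1.2 -2.9 32.4] turn [-0.    -0.003 -0.007]
green eye fwd 16.91037050451643 left -0.011064217524200384 yawrel 0.1930700202808282
```

View pics/w8.png

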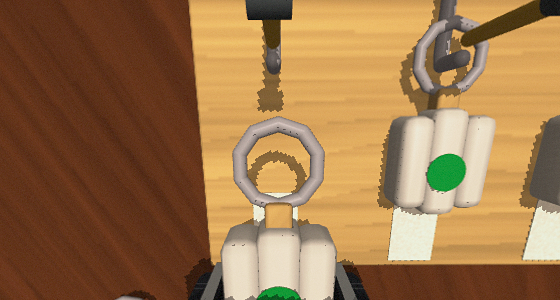

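Request:
jog_arm --rows '[[[0,-3.3,20],[0,0,-0.007]],[[0,-3.3,30.5],[0,0,-0.007]],[[0,-3.3,30.5],[0,0,-0.007]],[[15,-3.3,30.5],[0,0,-0.007]],[[25,-3.3,30.5],[0,0,-0.007]],[[33,-3.3,30.5],[0,0,-0.007]],[[40,-3.3,30.5],[0,0,-0.007]],[[46,-3.3,30.5],[0,0,-0.007]],[[49,-3.3,30.5],[0,0,-0.007]],[[49,-3.3,30.5],[0,0,-0.007]]]'

```text
time: 20.7
tool_pos: [438.7, 363.7, 29.8]
tcp_rot: [-179.9, 0.0, 62.2]
ft_force: [-1.4, -2.5, -2.5]
finger_gap: 49.2
grip_force: 62.7
```

```bash
python3 - <<'E'
from h import *
s=r.sense();print(s['tool_pos'],s['tcp_rot'],s['ft_force'],s['finger_gap'])
x=np.array([.469,.883]);print('eye s',(s['tool_pos'][:2]-[467.7,412.4])@x+60.7,(s['tool_pos'][:2]-[467.7,412.4])@[-.883,.469]-1.3)
E
```

```text
[438.69690501 363.65138131  29.77047763] [-1.79900044e+02  1.26580418e-02  6.21716388e+01] [-1.44643507 -2.46263992 -2.51078788] 49.223812743454545
eye s 4.05251814813623 1.446630706856529
```

Request:
jog_arm --rows '[[[0,0,7],[0,0,0]],[[0,0,14],[0,0,0]],[[0,0,19],[0,0,0]],[[0,0,21.5],[0,0,0]],[[0,0,21.5],[0,0,0]],[[0,0,21.5],[0,0,0]]]'

```text
time: 21.3
tool_pos: [439.2, 363.8, 8.8]
tcp_rot: [-179.9, -0.1, 62.2]
ft_force: [0.1, -0.2, -0.3]
finger_gap: 49.2
grip_force: 62.7
```

Request:
jog_arm --rows '[[[0,0,0],[0,0,0]],[[0,0,0],[0,0,0]],[[0,0,0],[0,0,0]],[[0,0,0],[0,0,0]],[[0,0,-20],[0,0,0]],[[0,0,-60],[0,0,0]],[[0,0,-105],[0,0,0]],[[0,0,-140],[0,0,0]],[[0,0,-140],[0,0,0]]]' --grip 72

```text
time: 22.2
tool_pos: [442.5, 365.9, 155.9]
tcp_rot: [179.8, -0.6, 62.2]
ft_force: [-0.2, 0.3, 0.2]
finger_gap: 71.9
grip_force: 0.0
```

```bash
python3 - <<'E'
from h import *
p,d,c=snap("top"); q,_,c2=snap("scene")
f=lambda a:np.array(a,float)/4+[370,140]
H=w(c,f([(67,265),(125,437)]),62); print('handle ends',H.round(1).tolist(), 'mid',H.mean(0).round(1)); v=H[1]-H[0]; print('len',np.hypot(*v[:2]),'axis yaw',np.degrees(np.arctan2(v[1],v[0])))
C=w(c,f([(120,135),(388,42),(533,408),(255,500)]),100); print('cab',C.round(0).tolist(),C.mean(0)); 
e=(C[1]-C[0]+C[2]-C[3]); print('x dir yaw',np.degrees(np.arctan2(e[1],e[0])))
print(orn("top",False)); np.save('topafter.npy',p)
im=cv2.resize(q[270:400,270:450],None,fx=3.1,fy=3.1,interpolation=cv2.INTER_CUBIC); cv2.imwrite("pics/s9.png",im)
E
```

```text
handle ends [[561.3, -272.9, 62.0], [446.3, -309.5, 62.0]] mid [ 503.8 -291.2   62. ]
len 120.69383963494221 axis yaw -162.3360414469448
cab [[643.0, -301.0, 100.0], [704.0, -475.0, 100.0], [466.0, -560.0, 100.0], [406.0, -383.0, 100.0]] [ 554.7334287  -429.58070562  100.        ]
x dir yaw -70.87855082267498
[]
```

View pics/s9.png

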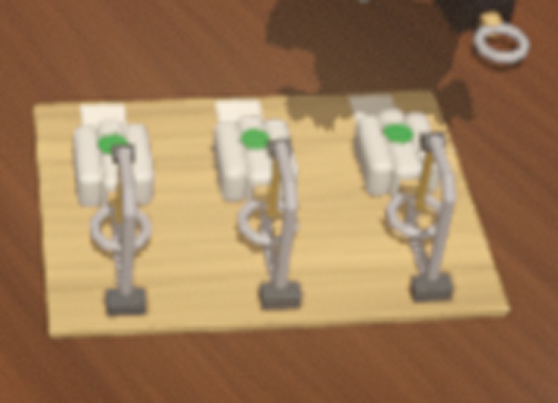

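```bash
python3 - <<'E'
from h import *
go(504,-291,150,18.7)
E
```

```text
shift [-548.2  363.3   -2.5] turn [-0.002  0.     0.758]
```

Request:
jog_arm --rows '[[[-548,363,-5],[0,0,0.1]],[[-548,363,-5],[0,0,0.2]],[[-548,363,-5],[0,0,0.3]],[[-548,363,-5],[0,0,0.4]],[[-548,363,-5],[0,0,0.5]],[[-548,363,-5],[0,0,0.6]],[[-548,363,-5],[0,0,0.7]],[[-548,363,-5],[0,0,0.758]],[[-548,363,-5],[0,0,0.758]],[[-548,363,-5],[0,0,0.758]]]' --grip 26

```text
time: 23.35
tool_pos: [487.1, -135.6, 149.7]
tcp_rot: [-179.8, 0.2, 18.7]
ft_force: [0.6, 0.5, 0.9]
finger_gap: 25.5
grip_force: 0.0
```

Request:
jog_arm --rows '[[[-200,140,0],[0,0,0]]]'

```text
time: 23.45
tool_pos: [458.9, -176.6, 149.4]
tcp_rot: [-179.8, 0.1, 18.7]
ft_force: [-0.1, 0.8, 0.8]
finger_gap: 26.1
grip_force: 0.0
```

```bash
python3 - <<'E'
from h import *
s=r.sense();print(s['tool_pos'],s['joint_pos'].round());go(504,-291,150,18.7)
E
```

```text
[ 458.9127525  -176.60402578  149.37194576] [-27.  -6. 108.   0.  79.  44.]
shift [  6.  122.8  -1.1] turn [-0.003  0.002  0.   ]
```

Request:
jog_arm --rows '[[[2,45,0],[0,0,0]],[[4,90,0],[0,0,0]],[[6,123,0],[0,0,0]],[[6,123,0],[0,0,0]],[[6,123,0],[0,0,0]]]'

```text
time: 23.95
tool_pos: [502.8, -288.6, 149.0]
tcp_rot: [-179.7, 0.2, 18.6]
ft_force: [0.2, 0.3, 0.7]
finger_gap: 26.2
grip_force: 0.0
```

```bash
cat >> h.py <<'E'
def cloud(n="wrist"):
    p,d,c=snap(n); v,u=np.nonzero(d>0); uv=np.c_[u,v].astype(float)
    a=cv2.undistortPoints(uv.reshape(-1,1,2),K(c),np.array(c['dist_coeffs']))[:,0]; z=d[v,u]
    X=np.c_[a*z[:,None],z]@c['P'][:3,:3].T+c['P'][:3,3]; return X,uv,p[v,u]
E
python3 - <<'E'
from h import *
print(r.sense()['tool_pos'])
X,uv,col=cloud()
dx=np.array([np.cos(np.radians(-71.3)),np.sin(np.radians(-71.3))]); ay=np.array([-dx[1],dx[0]])
L=np.c_[(X[:,:2]-[504,-291])@dx,(X[:,:2]-[504,-291])@ay,X[:,2]]
m=(L[:,2]>52)&(L[:,2]<75)&(abs(L[:,0])<22)&(abs(L[:,1])<55); h=L[m]; h=h[h[:,2]>np.percentile(h[:,2],40)] if m.sum() else h
print(m.sum(), h.mean(0) if len(h) else 0, np.polyfit(h[:,1],h[:,0],1) if len(h)>9 else 0, h[:,1].min(),h[:,1].max())
red=(col[:,2]>120)&(col[:,1]<70)&(L[:,2]>70); print('red top',L[red].mean(0),np.percentile(L[red],[5,50,95],axis=0))
f=(abs(L[:,1])<60)&(L[:,2]>95)&(L[:,2]<105); print('cab top x from',np.percentile(L[f][:,0],[1,5]),L[f][:,2].mean())
E
```

```text
[ 502.83267428 -288.57131025  149.03654848]
2162 [-0.36549466  3.86202081 65.93020547] [-0.00606192 -0.3420834 ] -54.90439809184076 54.70329114178145
red top [39.53973304 52.7076177  85.67559368] [[ 32.52452848 -28.89759064  79.25138336]
 [ 39.6142276   58.61344242  86.1660273 ]
 [ 46.72589236 118.2331678   87.32338825]]
cab top x from [54.39000759 59.65415817] 98.91928217052917
```

```bash
python3 - <<'E'
from h import *
go(504,-291,48,18.7)
E
```

```text
shift [  0.3   3.8 101.4] turn [-0.005  0.003  0.   ]
```

Request:
jog_arm --rows '[[[0,2.5,30],[-0.003,0,0]],[[0,2.5,50],[-0.003,0,0]],[[0,2.5,70],[-0.003,0,0]],[[0,2.5,88],[-0.003,0,0]],[[0,2.5,101],[-0.003,0,0]],[[0,2.5,101],[-0.003,0,0]],[[0,2.5,101],[-0.003,0,0]]]'

```text
time: 24.7
tool_pos: [504.8, -290.5, 50.8]
tcp_rot: [179.9, 0.0, 18.8]
ft_force: [-1.0, -0.1, 0.3]
finger_gap: 26.4
grip_force: 0.0
```

Request:
jog_arm --rows '[[[0,0,0],[0,0,0]],[[0,0,0],[0,0,0]],[[0,0,0],[0,0,0]],[[0,0,0],[0,0,0]]]' --grip 0 --force 40

```text
time: 25.1
tool_pos: [505.7, -291.7, 51.9]
tcp_rot: [179.8, -0.1, 18.7]
ft_force: [-0.4, 1.5, 5.9]
finger_gap: 9.3
grip_force: 39.5
```

Request:
jog_arm --rows '[[[0,-10,0],[0,0,0]],[[0,-25,0],[0,0,0]],[[0,-42,0],[0,0,0]],[[0,-60,0],[0,0,0]],[[0,-78,0],[0,0,0]],[[0,-95,0],[0,0,0]],[[0,-110,0],[0,0,0]],[[0,-122,0],[0,0,0]],[[0,-128,0],[0,0,0]],[[0,-132,0],[0,0,0]]]'

```text
time: 26.1
tool_pos: [461.3, -167.2, 51.8]
tcp_rot: [179.8, 0.2, 18.8]
ft_force: [-7.0, -23.3, 9.8]
finger_gap: 9.1
grip_force: 41.3
```

Request:
jog_arm --rows '[[[0,-1,0],[0,0,0]],[[0,-2,0],[0,0,0]],[[0,-2,0],[0,0,0]]]'

```text
time: 26.4
tool_pos: [461.3, -167.3, 51.8]
tcp_rot: [179.6, 0.1, 18.7]
ft_force: [-9.0, -14.6, 9.7]
finger_gap: 9.2
grip_force: 41.2
```

Request:
jog_arm --rows '[[[0,2,0],[0,0,0]],[[0,2,0],[0,0,0]],[[0,2,0],[0,0,0]],[[0,2,0],[0,0,0]],[[0,2,-25],[0,0,0]],[[0,2,-60],[0,0,0]],[[0,2,-95],[0,0,0]],[[0,2,-95],[0,0,0]]]' --grip 28

```text
time: 27.2
tool_pos: [465.6, -167.1, 151.1]
tcp_rot: [179.6, -0.3, 18.7]
ft_force: [0.5, 0.5, 1.1]
finger_gap: 28.3
grip_force: 0.0
```

```bash
python3 - <<'E'
from h import *
X,uv,col=cloud()
dx=np.array([np.cos(np.radians(-71.3)),np.sin(np.radians(-71.3))]); ay=np.array([-dx[1],dx[0]])
O=[461,-166]
L=np.c_[(X[:,:2]-O)@dx,(X[:,:2]-O)@ay,X[:,2]]
m=(L[:,2]>58)&(L[:,2]<75)&(abs(L[:,0])<22)&(abs(L[:,1])<55); h=L[m]; print('handle',h.mean(0))
orn(); go(424,-72,130,-18)
print([ (o[0],o[1]) for o in orns(*snap("top")[::2],minA=6)])
E
```

```text
handle [ 4.59704448  4.63923084 64.97792425]
red [535.2 -69.3] [591.1 -86.4] -17.0 58.5
red [423.  -72.4] [479.4 -90.5] -17.8 59.2
shift [  -6.9 -101.7   16. ] turn [ 0.003 -0.002  0.641]
[('green', array([609.9, 276.4])), ('green', array([525.8, 320.6])), ('green', array([440.4, 366.4])), ('red', array([535.8, -68.6])), ('red', array([422.8, -71.7]))]
```

Request:
jog_arm --rows '[[[-2,-40,0],[0,0,0.14]],[[-5,-80,10],[0,0,0.28]],[[-7,-101,16],[0,0,0.42]],[[-7,-101,16],[0,0,0.56]],[[-7,-101,16],[0,0,0.64]],[[-7,-101,16],[0,0,0.64]],[[-7,-101,16],[0,0,0.64]]]' --grip 85

```text
time: 28.05
tool_pos: [422.6, -72.3, 128.0]
tcp_rot: [179.9, 0.1, -17.8]
ft_force: [0.1, 0.5, -0.0]
finger_gap: 84.9
grip_force: 0.0
```

```bash
python3 - <<'E'
from h import *
target([423,-72],2)
E
```

```text
red [535.  -69.2] [478.8 -89.9] -159.7 59.9
red [422.7 -72.3] [478.8 -89.9] -17.4 58.8
[423.  -72.6 128.6] grasp [422.3 -72.2] -17.4
shift [ -0.6  -0.4 126.6] turn [ 0.002  0.001 -0.008]
```

Request:
jog_arm --rows '[[[-0.5,-0.5,45],[0,0,-0.008]],[[-0.5,-0.5,85],[0,0,-0.008]],[[-0.5,-0.5,112],[0,0,-0.008]],[[-0.5,-0.5,126],[0,0,-0.008]],[[-0.5,-0.5,126],[0,0,-0.008]],[[-0.5,-0.5,126],[0,0,-0.008]]]'

```text
time: 28.75
tool_pos: [423.0, -72.3, 3.4]
tcp_rot: [179.9, 0.0, -17.5]
ft_force: [0.3, -1.1, 0.3]
finger_gap: 85.1
grip_force: 0.0
```

Request:
jog_arm --rows '[[[0,0,0],[0,0,0]],[[0,0,0],[0,0,0]],[[0,0,0],[0,0,0]],[[0,0,0],[0,0,0]],[[0,0,0],[0,0,0]],[[0,0,0],[0,0,0]],[[0,0,0],[0,0,0]]]' --grip 30 --force 60

```text
time: 29.45
tool_pos: [424.3, -72.5, 4.6]
tcp_rot: [179.9, -0.2, -17.5]
ft_force: [-1.2, 0.8, 6.2]
finger_gap: 48.9
grip_force: 62.9
```

Request:
jog_arm --rows '[[[0,0,-30],[0,0,0]],[[0,0,-75],[0,0,0]],[[0,0,-120],[0,0,0]],[[0,0,-148],[0,0,0]],[[0,0,-148],[0,0,0]]]'

```text
time: 29.95
tool_pos: [426.3, -72.8, 156.9]
tcp_rot: [179.9, -0.6, -17.5]
ft_force: [0.6, -0.6, -0.7]
finger_gap: 49.1
grip_force: 62.5
```

```bash
python3 - <<'E'
from h import *
go(439.6,-264.7,150,-71.3)
E
```

```text
shift [ 70.2 179.    7.9] turn [-0.004 -0.01   0.939]
```

Request:
jog_arm --rows '[[[12,30,0],[0,-0.01,0.14]],[[24,60,0],[0,-0.01,0.28]],[[36,92,0],[0,-0.01,0.42]],[[48,125,0],[0,-0.01,0.56]],[[60,155,0],[0,-0.01,0.7]],[[70,179,0],[0,-0.01,0.84]],[[70,179,5],[0,-0.01,0.939]],[[70,179,5],[0,-0.01,0.939]],[[70,179,5],[0,-0.01,0.939]]]'

```text
time: 30.85
tool_pos: [435.4, -263.1, 145.6]
tcp_rot: [179.7, 0.5, -71.1]
ft_force: [-0.0, 0.7, -1.4]
finger_gap: 49.0
grip_force: 62.6
```

```bash
python3 - <<'E'
from h import *
s=r.sense();print(s['joint_pos'].round(1),s['finger_gap'])
eyes_held()
go(439.6,-264.7,30.5,-71.3)
E
```

```text
[-36.9  -2.8 104.9   0.   78.5 124.2] 49.04363191961615
shift [  3.8  -3.8 115.5] turn [0.005 0.008 0.004]
```

Request:
jog_arm --rows '[[[3.8,-3,20],[0.003,0.005,0.003]],[[3.8,-3,45],[0.003,0.005,0.003]],[[3.8,-3,70],[0.003,0.005,0.003]],[[3.8,-3,90],[0.003,0.005,0.003]],[[3.8,-3,105],[0.003,0.005,0.003]],[[3.8,-3,113],[0.003,0.005,0.003]],[[3.8,-3,117],[0.003,0.005,0.003]],[[3.8,-3,117],[0.003,0.005,0.003]]]'

```text
time: 31.7
tool_pos: [440.5, -266.5, 31.0]
tcp_rot: [180.0, -0.0, -71.4]
ft_force: [0.1, -0.5, 0.5]
finger_gap: 48.8
grip_force: 62.8
```

```bash
python3 - <<'E'
from h import *
s=r.sense();print(s['tool_pos'],s['ft_force'],s['finger_gap'])
E
```

```text
[ 440.50021188 -266.49692471   30.96182636] [ 0.08209715 -0.46200605  0.47084449] 48.75202400204361
```

Request:
jog_arm --rows '[[[0,0,3],[0,0,0]],[[0,0,3],[0,0,0]]]'

```text
time: 31.9
tool_pos: [441.9, -268.0, 30.0]
tcp_rot: [-179.9, -0.2, -71.4]
ft_force: [0.3, -1.0, 13.4]
finger_gap: 48.9
grip_force: 66.0
```

Request:
jog_arm --rows '[[[0,0,0],[0,0,0]],[[0,0,0],[0,0,0]],[[0,0,0],[0,0,0]],[[0,0,-20],[0,0,0]],[[0,0,-50],[0,0,0]],[[0,0,-90],[0,0,0]],[[0,0,-120],[0,0,0]],[[0,0,-120],[0,0,0]]]' --grip 60

```text
time: 32.7
tool_pos: [442.9, -268.2, 153.1]
tcp_rot: [-179.8, -0.4, -71.4]
ft_force: [0.4, -0.8, 0.3]
finger_gap: 60.1
grip_force: 0.0
```

```bash
python3 - <<'E'
from h import *
orn(); go(535,-69,130,-16)
E
```

```text
red [ 439.4 -261.1] [ 460.2 -321.7] -71.0 64.1
shift [-158.4 -151.5   20.1] turn [-0.    -0.005 -0.967]
```

Request:
jog_arm --rows '[[[-23,-22,0],[0,0,-0.14]],[[-46,-44,0],[0,0,-0.28]],[[-70,-66,0],[0,0,-0.42]],[[-93,-88,0],[0,0,-0.56]],[[-116,-110,0],[0,0,-0.7]],[[-140,-133,10],[0,0,-0.84]],[[-158,-151,20],[0,0,-0.967]],[[-158,-151,20],[0,0,-0.967]],[[-158,-151,20],[0,0,-0.967]],[[-158,-151,20],[0,0,-0.967]]]' --grip 85

```text
time: 33.75
tool_pos: [532.1, -68.7, 126.3]
tcp_rot: [-180.0, 0.2, -16.2]
ft_force: [0.1, -0.1, 0.4]
finger_gap: 84.7
grip_force: 0.0
```

```bash
python3 - <<'E'
from h import *
target([535,-69],2)
E
```

```text
red [535.4 -69.2] [591.7 -86. ] -16.6 58.7
[532.3 -69.  126.8] grasp [535.  -69.1] -16.6
shift [  2.8  -0.6 124.8] turn [-0.     0.002  0.007]
```

Request:
jog_arm --rows '[[[2.5,-0.5,45],[0,0,0.007]],[[2.5,-0.5,85],[0,0,0.007]],[[2.5,-0.5,112],[0,0,0.007]],[[2.5,-0.5,124],[0,0,0.007]],[[2.5,-0.5,124],[0,0,0.007]],[[2.5,-0.5,124],[0,0,0.007]]]'

```text
time: 34.45
tool_pos: [535.8, -68.7, 4.0]
tcp_rot: [-180.0, 0.0, -16.5]
ft_force: [0.1, -0.4, 0.6]
finger_gap: 84.7
grip_force: 0.0
```

Request:
jog_arm --rows '[[[0,0,0],[0,0,0]],[[0,0,0],[0,0,0]],[[0,0,0],[0,0,0]],[[0,0,0],[0,0,0]],[[0,0,0],[0,0,0]],[[0,0,0],[0,0,0]],[[0,0,0],[0,0,0]]]' --grip 30

```text
time: 35.15
tool_pos: [536.1, -68.4, 4.3]
tcp_rot: [-180.0, -0.0, -16.4]
ft_force: [0.0, -0.3, 7.6]
finger_gap: 49.2
grip_force: 63.6
```

Request:
jog_arm --rows '[[[0,0,-30],[0,0,0]],[[0,0,-75],[0,0,0]],[[0,0,-120],[0,0,0]],[[0,0,-148],[0,0,0]],[[0,0,-148],[0,0,0]]]'

```text
time: 35.65
tool_pos: [538.5, -69.0, 156.8]
tcp_rot: [-179.9, -0.4, -16.4]
ft_force: [1.3, -0.3, -1.5]
finger_gap: 48.7
grip_force: 62.4
```

```bash
python3 - <<'E'
from h import *
go(537,-232,150,-71.3)
E
```

```text
shift [ 44.7 156.8   7. ] turn [-0.005 -0.006  0.957]
```

Request:
jog_arm --rows '[[[8,27,0],[0,-0.005,0.14]],[[16,53,0],[0,-0.005,0.28]],[[24,80,0],[0,-0.005,0.42]],[[32,106,0],[0,-0.005,0.56]],[[40,133,0],[0,-0.005,0.7]],[[45,157,0],[0,-0.005,0.84]],[[45,157,5],[0,-0.005,0.957]],[[45,157,5],[0,-0.005,0.957]],[[45,157,5],[0,-0.005,0.957]]]'

```text
time: 36.55
tool_pos: [533.1, -231.0, 144.3]
tcp_rot: [179.7, 0.4, -71.1]
ft_force: [-0.5, -0.2, -1.2]
finger_gap: 48.8
grip_force: 62.5
```

```bash
python3 - <<'E'
from h import *
print(r.sense()['finger_gap'])
go(537,-232,31,-71.3)
E
```

```text
48.84121412344135
shift [  3.1  -3.9 113.3] turn [0.005 0.008 0.004]
```

Request:
jog_arm --rows '[[[2,-2.5,20],[0.003,0.005,0.003]],[[2,-2.5,45],[0.003,0.005,0.003]],[[2,-2.5,70],[0.003,0.005,0.003]],[[2,-2.5,90],[0.003,0.005,0.003]],[[2,-2.5,105],[0.003,0.005,0.003]],[[2,-2.5,113],[0.003,0.005,0.003]],[[2,-2.5,115],[0.003,0.005,0.003]],[[2,-2.5,115],[0.003,0.005,0.003]]]'

```text
time: 37.35
tool_pos: [536.4, -232.1, 30.7]
tcp_rot: [180.0, 0.1, -71.4]
ft_force: [-0.1, 0.1, -1.6]
finger_gap: 49.2
grip_force: 62.5
```

Request:
jog_arm --rows '[[[0,0,0],[0,0,0]],[[0,0,0],[0,0,0]],[[0,0,0],[0,0,0]],[[0,0,-20],[0,0,0]],[[0,0,-50],[0,0,0]],[[0,0,-90],[0,0,0]],[[0,0,-120],[0,0,0]],[[0,0,-120],[0,0,0]]]' --grip 60

```text
time: 38.15
tool_pos: [539.5, -234.1, 157.0]
tcp_rot: [-179.7, -0.4, -71.5]
ft_force: [0.8, -0.4, -0.1]
finger_gap: 60.0
grip_force: 0.0
```

```bash
python3 - <<'E'
from h import *
orn()
dx=np.array([.321,-.947]);ay=np.array([.947,.321]);O=np.array([462.5,-170.3])
p,d,c=snap("top"); h=cv2.cvtColor(p,cv2.COLOR_BGR2HSV)
for o in orns(p,c,minA=6): print(o[0],o[1],'drawer', (o[1]-O)@dx,(o[1]-O)@ay)
X,uv,col=cloud(); L=np.c_[(X[:,:2]-O)@dx,(X[:,:2]-O)@ay,X[:,2]]
m=(L[:,0]>55)&(L[:,0]<150)&(abs(L[:,1])<90); print('heights in drawer',np.percentile(L[m][:,2],[5,50,95,99]))
a=(L[:,2]>55)&(L[:,2]<75)&(abs(L[:,0])<25)&(abs(L[:,1])<55); print('handle x',L[a].mean(0),a.sum())
g=O-25*dx; print('pushpoint',g); go(*g,150,-71.3)
E
```

```text
red [ 431.1 -263.3] [ 453.2 -323.4] -69.8 64.1
red [ 533.7 -227. ] [ 554.9 -287.8] -70.8 64.4
green [609.9 276.4] drawer -375.7095 282.97849999999994
green [525.8 320.6] drawer -444.56300000000005 217.52399999999997
green [440.2 366.8] drawer -515.792 151.291
red [ 441.9 -271.5] drawer 89.22379999999998 -51.993400000000015
heights in drawer [ 20.23611078 184.24644759 239.05197425 244.60619571]
handle x [ 5.57781964 14.40515163 64.06805713] 1171
pushpoint [ 454.475 -146.625]
shift [-107.1   50.1    0.3] turn [ 0.001  0.001 -0.003]
```

Request:
jog_arm --rows '[[[-45,20,0],[0,0,0]],[[-85,40,0],[0,0,0]],[[-110,50,0],[0,0,0]],[[-110,50,0],[0,0,0]],[[-110,50,35],[0,0,0]],[[-110,50,75],[0,0,0]],[[-110,50,100],[0,0,0]],[[-110,50,105],[0,0,0]],[[-110,50,105],[0,0,0]]]' --grip 0

```text
time: 39.2
tool_pos: [452.6, -143.5, 44.1]
tcp_rot: [179.8, 0.2, -71.5]
ft_force: [-0.3, -0.2, -0.2]
finger_gap: -0.2
grip_force: 0.0
```

Request:
jog_arm --rows '[[[12,0,0],[0,0,0]],[[30,0,0],[0,0,0]],[[50,0,0],[0,0,0]],[[70,0,0],[0,0,0]],[[90,0,0],[0,0,0]],[[105,0,0],[0,0,0]],[[115,0,0],[0,0,0]],[[120,0,0],[0,0,0]],[[124,0,0],[0,0,0]],[[124,0,0],[0,0,0]]]'

```text
time: 40.2
tool_pos: [493.2, -261.5, 45.4]
tcp_rot: [179.9, 0.1, -71.5]
ft_force: [-0.2, -0.7, -0.3]
finger_gap: 0.2
grip_force: 0.0
```

```bash
python3 - <<'E'
from h import *
s=r.sense();print(s['tool_pos'],s['ft_force']); 
print('bar if contact: along', (s['tool_pos'][:2]-[504,-291])@[.321,-.947]+16.5)
E
```

```text
[ 493.17993672 -261.49548758   45.42050176] [-0.2235218  -0.71200439 -0.30810169]
bar if contact: along -14.914013580401804
```

Request:
jog_arm --rows '[[[5,0,0],[0,0,0]],[[10,0,0],[0,0,0]],[[14,0,0],[0,0,0]],[[14,0,0],[0,0,0]]]'

```text
time: 40.6
tool_pos: [497.7, -275.2, 45.4]
tcp_rot: [179.9, 0.0, -71.5]
ft_force: [-1.3, 0.4, -0.5]
finger_gap: -0.3
grip_force: 0.0
```

Request:
jog_arm --rows '[[[1,0,0],[0,0,0]],[[2,0,0],[0,0,0]],[[2,0,0],[0,0,0]]]'

```text
time: 40.9
tool_pos: [498.2, -276.6, 45.4]
tcp_rot: [179.9, 0.1, -71.5]
ft_force: [-0.3, 0.3, -0.1]
finger_gap: 0.1
grip_force: 0.1
```

Request:
jog_arm --rows '[[[1,0,0],[0,0,0]],[[2,0,0],[0,0,0]],[[2,0,0],[0,0,0]]]'

```text
time: 41.2
tool_pos: [498.8, -278.4, 45.3]
tcp_rot: [179.9, 0.1, -71.5]
ft_force: [-0.8, -0.2, -0.0]
finger_gap: 0.1
grip_force: 0.5
```

Request:
jog_arm --rows '[[[1,0,0],[0,0,0]],[[2,0,0],[0,0,0]],[[2,0,0],[0,0,0]]]'

```text
time: 41.5
tool_pos: [498.9, -278.6, 45.2]
tcp_rot: [179.9, 0.3, -71.4]
ft_force: [-4.6, 9.6, 6.2]
finger_gap: -0.5
grip_force: 5.2
```

Request:
jog_arm --rows '[[[1,0,0],[0,0,0]],[[2,0,0],[0,0,0]],[[2,0,0],[0,0,0]]]'

```text
time: 41.8
tool_pos: [499.0, -278.7, 45.1]
tcp_rot: [179.9, 0.5, -71.4]
ft_force: [-7.9, 18.0, 12.4]
finger_gap: -0.1
grip_force: 9.9
```

```bash
python3 - <<'E'
from h import *
s=r.sense();print(s['tool_pos'],s['ft_force'],(s['tool_pos'][:2]-[504,-291])@[.321,-.947]+16.5)
O=np.array([504,-291]);dx=np.array([.321,-.947]);ay=np.array([.947,.321])
X,uv,col=cloud(); L=np.c_[(X[:,:2]-O)@dx,(X[:,:2]-O)@ay,X[:,2]]
red=(col[:,2]>120)&(col[:,1]<70)&(L[:,2]>70)&(L[:,2]<95); print('red',np.percentile(L[red],[5,50,95],axis=0))
a=(L[:,2]>60)&(L[:,2]<72)&(abs(L[:,0])<25)&(abs(L[:,1])<60)&(abs(L[:,1])>20); print('handle x',L[a].mean(0),a.sum())
E
```

```text
[ 498.95760438 -278.73391862   45.07206589] [-7.92197557 17.9814058  12.42152896] 3.2654119373701054
red [[ 40.01167572 -85.97666795  85.12216279]
 [ 45.87495938  -2.17028825  86.14946425]
 [ 51.44806095  82.71924173  87.15694755]]
handle x [ 8.54997006  1.05764694 64.52865017] 5278
```

Request:
jog_arm --rows '[[[-6,0,0],[0,0,0]],[[-20,0,0],[0,0,0]],[[-40,0,0],[0,0,0]],[[-40,0,-40],[0,0,0]],[[-40,0,-85],[0,0,0]],[[-40,0,-130],[0,0,0]],[[-80,0,-170],[0,0,0]],[[-80,0,-170],[0,0,0]],[[-80,0,-170],[0,0,0]]]'

```text
time: 42.75
tool_pos: [475.6, -206.1, 217.2]
tcp_rot: [-179.9, -0.1, -71.4]
ft_force: [0.2, 0.5, -1.1]
finger_gap: 0.3
grip_force: 0.0
```

```bash
python3 - <<'E'
from h import *
p,d,c=snap("top"); q,_,c2=snap("scene")
a=cv2.resize(p[70:290,90:520],(800,409)); b=cv2.resize(q[270:400,270:450],(263,190)); b2=cv2.resize(q[120:240,140:330],(300,190)); 
b=np.hstack([b,b2]); b=np.hstack([b,np.zeros((190,800-b.shape[1],3),np.uint8)])
cv2.imwrite("pics/f.png",np.vstack([a,b]))
for o in orns(p,c,minA=6): print(o[0],o[1])
E
```

```text
green [609.9 276.4]
green [525.8 320.6]
green [440.2 366.8]
```

View pics/f.png

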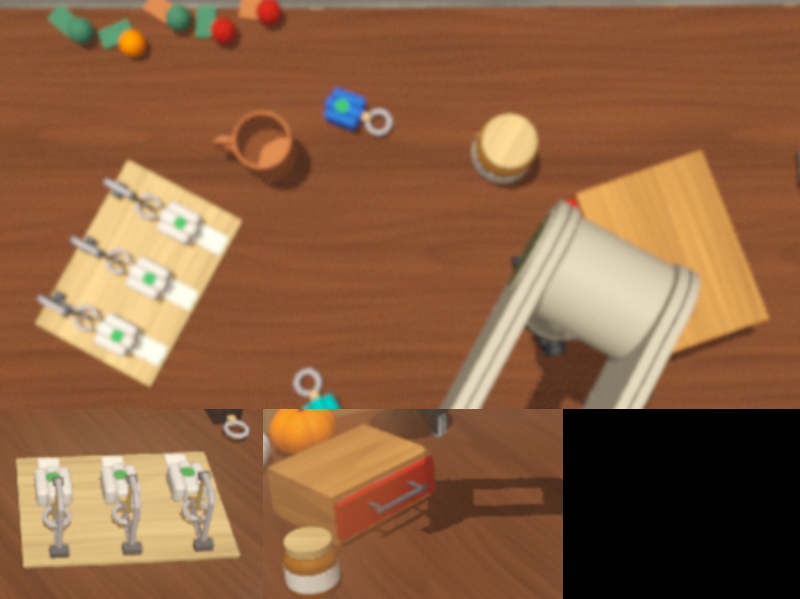

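All three green ornaments lie flat on the plank at hooks 1–3. The drawer is flush shut with the reds inside, and the mug and candle have not moved.

```bash
python3 -c "
from bench import r
print(r.hand_in())"
```

```text
the job is handed in; nothing more can be done
None
```

I handed the job in at about 43 s: all three green-tagged ornaments are clipped on the hooks, both red-tagged ones are in the fully shut returns drawer, and the mug and candle were not disturbed; the hand-in returned no verdict.

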